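Leak-check the joint of the flow cell with the sniffer wand

ROBOT

A 7-joint arm with a two-finger parallel gripper is mounted at the origin on the work surface. World frame = base frame: x ahead of the robot, y to its left, z up, the work surface at z = 0. Lengths are in m, angles in rad, forces in N, time in s.
With the tool pointing down it reaches from about 0.425 to 0.925 m from the base axis. Payload 6.8 kg.
Tool frame: the origin (TCP) lies between the finger pads; the fingertips stand 17 mm ahead of it and the grasp point (between the pads) lies 2 mm behind it; z points along the fingers, y is the direction in which the jaws open and shut (so a half turn about z gives the same grasp; the last joint's range is limited). The gripper opens to 85 mm and grips with 20 to 120 N. Pads are 22 mm wide; open, the fingers measure 114 mm over their backs; the gripper's body (76 mm by 85 mm) begins 54 mm behind the grasp point. The pads swing forward as they close: fully open they stand 13 mm farther back than shut.
Start: joints at [-1.248, 0.477, 0.022, 1.555, -0.011, 1.109, -0.083], TCP at [0.282, 0.613, 0.248] pointing down, gripper open.
Joint ranges: [-2.96, 2.96], [-0.34, 2.1], [-1.41, 1.46], [0.24, 2.44], [-1.37, 4.51], [0.17, 1.92], [-2.96, 2.96]. Speed limits (rad/s): [2.39, 2.39, 3.14, 3.14, 3.14, 3.14, 3.14].

INTERFACE

Orientations are given as a unit quaternion [w, x, y, z].
In Python, from station import bot gives the robot as it stands. The module is installed in compiled form; this text tells all that it offers.
- The arm moves only by the tool carry_out, never from a script. Its argument "moves" is a list of rows, each a list of 3 entries, a list of its own where there are three numbers: the turn, a rotation vector about the tool's x, y, z in degrees, then the shift along the tool's x, y, z in cm, then the finger opening in cm, from 0 to 8.54. A call has 1 to 5 rows; each row is the pose to reach, as a shift and turn from the pose commanded when the call began, along the tool's axes at that moment; what a row does not reach only later rows make up. A row lasts 1/8 s, in which the tool goes at most 62.5 mm and 10.7 degrees, less where a joint would pass 70% of its speed; a pose out of reach is approached as far as the arm can. A call with a gripper value outside its range is refused whole. The fingers move at their own pace and stop on an object; "newtons" is the grip in N (left out, the last holds). Time passes only in rows, so rows that repeat a pose let the fingers close. It gives the time, the measured TCP pose, the force and the opening at its end, in the units of the state.
- bot.get_obs(): the state, without advancing time (a new reading comes with each control period).
- bot.read_camera(name): name is "scene" or "side" or "wrist"; returns the picture (480x640x3 uint8, red, green, blue); there is no depth.
- bot.camera_info(name): a dict with "vertical_fov" (degrees; the focal length in pixels is half the picture's height over the tangent of half this angle, whatever the lens; pixels are square), "cx", "cy" (the principal point, pixels), "k1" (the pictures are not rectified: a ray, as slopes to the right and down, at radius r is drawn at 1 + k1 r^2 times it, then the intrinsics apply), "position" and "attitude" of the camera in the world. Camera axes: x right, y up, looking along -z (the intrinsics and any distortion apply to the point x, -y, -z); pixel columns grow to the right and rows downward; lengths in m; the calibration is good to about 2 mm. A picture is of the moment at which its call begins: read the wrist's pose just before it. camera_info takes no time and is no camera call; for the wrist camera it gives the pose at the moment of the call.
- bot.hand_in(): hands the job in, once; it reports no verdict.
Trained networks look in the newest picture that a camera, given by its name, has taken for a name from the list of things; names that differ only in an ending like _2 or _b are one class to them, and where a whole thing is asked for, a point or a joint stands for the part that bears it (a point fixed in the world has none). Each returns a list of dicts, best first, with "score" (0 to 1); they miss things now and then, are a little off and sometimes report something else, mostly with a low value. They report only what shows in the picture. A call takes as long as a camera call. They do not tell look-alikes from the thing itself.
- bot.silhouettes(label, camera): "region" (480x640 bool, what is visible of it) and "location" ([column, row] in pixels, amid what is visible of it).
The state is a dict: "t": time; "q": joint angles; "joint_vel": joint speeds; "joint_torque": joint torques, N m; "eef_pos": TCP position; "tool_rot": TCP orientation; "contact_force": force on the tool from outside, world axes, zero at the start; "torque": the same for the moment, N m; "gripper_width": opening from 0.0 (shut) to 1.0 (fully open).
Only numpy, scipy, OpenCV 4.12 (cv2) and the standard library are available. Lean on these libraries where they do the work, as an engineer would, in place of code of your own. Each camera call takes 0.05 s, during which the arm holds its last target. There are 200 camera calls.

TASK

Take the leak-sniffer wand out of its stand and, holding it upright, run its tip slowly (about 3 cm a second) along the whole joint on top of the long flow cell, from the end with the hose inlet to the plain end, keeping the tip on the joint or within a centimetre above it without pressing hard. Then put the wand back in its own stand and let go. Leave the electrode in the other stand alone.

Things in the scene. Friction and masses are not known exactly. Their poses are not given: they have to be found in the camera images.
- wand: leak-sniffer wand, loose, about 0.12 kg, 136 mm long, upright in its stand, tip down. Origin at the tip's end, z up its axis; round. From the tip: steel shaft 10 mm thick (last 12 mm taper to 5) to 60 mm; black disc 44 mm wide, 60 to 66 mm, which rests on the stand; straight white handle 26 mm thick, 66 to 136 mm, thin black band near its top. Grip at about 106 mm
- stand: the wand's fixed stand: grey open-sided bridge 70 x 70 x 80 mm. Origin: centre of its underside, z up. A 30 mm hole in the centre of its 8 mm top plate, free space below. The wand hangs in it by its disc lying on the plate, tip 20 mm above the table, steady even 9 mm off-centre. An equal stand holds the electrode
- flow_cell: long flow cell, fixed: two bolted aluminium halves, 160 (x) x 90 (y) x 50 mm high. Origin: centre of its underside, z up. Joint: dark line 4 mm wide, level with the top, along x at y = 0 from -70 to +70 mm. A brass hose inlet sticks out 32 mm at the -x end. Bolt heads 5 mm high, 32 mm from the joint. Not the shorter cell (100 mm), which has no inlet and its joint across
- electrode: glass electrode to be left alone, loose, standing in the other stand: 98 mm long, a 30 mm ball on a thin neck, a 44 mm black disc that rests on the stand; origin at its lower tip, z up. Its ball reaches 133 mm above the table
Mind the look-alikes: they are no part of the job. Leave any purple look-alike of the wand alone. Leave any orange look-alike of the flow_cell alone.

How it is judged:
By the outcome, as a careful person would: the job done as asked, in the order asked, and still so for the second after the job is handed in, with the robot touching nothing.
It also fails if it takes over 64 s, if anything falls off the work surface, if the arm or the gripper's body presses on something with over 40 N, if the wrist force passes 120 N, or if a joint passes its speed limit or range.

## Working session

There is one attempt and no reset: what is moved stays moved. The work goes in short steps, Python scripts to look and compute and a tool call to move; the robot and the scene stay as the last step left them, time stands still between calls to the robot, and variables do not carry over. Pictures are saved under pics/ and viewed, about 8 in all and at most 12, crops included, and the job is handed in when it is done.

Besides the shell and the picture viewer there is one more tool, called after "Call:" as name(argument=value, ...) on one line, values as JSON. carry_out: Moves the arm, as the interface text tells. Its arguments: {"type":"object","properties":{"moves":{"type":"array"},"newtons":{"type":"number"}},"required":["moves"]}

```bash
mkdir -p pics; cat > h.py <<'E'
import numpy as np, cv2
from station import bot
from scipy.spatial.transform import Rotation as R
def rot(a):
    a=np.array(a,float)
    if a.shape==(3,3): return a
    return R.from_quat([a[1],a[2],a[3],a[0]]).as_matrix()
def K(ci):
    f=240/np.tan(np.radians(ci['vertical_fov'])/2)
    return np.array([[f,0,ci['cx']],[0,f,ci['cy']],[0,0,1.]]),np.array([ci['k1'],0,0,0,0.])
def ray(ci,uv):
    k,d=K(ci); p=cv2.undistortPoints(np.array([[uv]],float),k,d)[0,0]
    return np.array(ci['position']),rot(ci['attitude'])@np.array([p[0],-p[1],-1])
def onz(ci,uv,z):
    o,d=ray(ci,uv); return o+d*(z-o[2])/d[2]
def proj(ci,P):
    k,d=K(ci); c=(np.atleast_2d(P)-np.array(ci['position']))@rot(ci['attitude'])
    c=c*[1,-1,-1]
    return cv2.projectPoints(c,np.zeros(3),np.zeros(3),k,d)[0][:,0]
def save(im,n): cv2.imwrite('pics/'+n,im[:,:,::-1])
E
python3 - <<'E'
from h import *
print(bot.get_obs())
ims={}
for c in ['scene','side']:
    ims[c]=bot.read_camera(c); save(ims[c],c+'0.png'); ci=bot.camera_info(c); print(c,ci)
    for l in ['wand','stand','flow_cell','electrode']:
        for s in bot.silhouettes(l,c):
            print(c,l,round(s['score'],2),s['location'],s['region'].sum(), np.round(onz(ci,s['location'],.05),3))
E
```

```text
{'t': 0.0, 'q': array([-1.24810481,  0.4777994 ,  0.02234223,  1.55645941, -0.01148611,
        1.10930776, -0.08308966]), 'joint_vel': array([ 2.66948693e-03,  2.55985666e-05,  1.32638690e-03,  3.70551390e-04,
        2.35826877e-03, -1.22651804e-03, -1.94589044e-03]), 'joint_torque': array([ 4.80969484e-04, -5.96436560e+01,  1.60748273e+00, -2.81213003e+01,
        1.23531074e-02,  9.01639927e-03, -9.01279606e-06]), 'eef_pos': array([0.28165311, 0.61280505, 0.24732285]), 'tool_rot': array([-1.22805332e-04,  2.13716467e-01,  9.76895296e-01, -9.14616159e-04]), 'contact_force': array([-0.77188839,  0.27456839,  0.9702541 ]), 'torque': array([-0.01225451, -0.04097281,  0.04154928]), 'gripper_width': 0.9988471918637443}
scene {'vertical_fov': 48.21848901725816, 'cx': 330.369912060243, 'cy': 238.24082948117817, 'k1': -0.034536984107408825, 'position': array([0.98493269, 0.25073639, 0.94357637]), 'attitude': array([0.47744288, 0.14963766, 0.25150637, 0.82849346])}
scene wand 0.8 [377.1, 278.5] 591 [0.494 0.079 0.05 ]
scene wand 0.64 [408.7, 320.2] 683 [0.543 0.169 0.05 ]
scene stand 0.97 [393.7, 343.6] 1650 [0.598 0.166 0.05 ]
scene flow_cell 0.79 [179.5, 223.0] 3885 [ 0.582 -0.331  0.05 ]
scene flow_cell 0.66 [219.0, 136.1] 2919 [ 0.342 -0.409  0.05 ]
scene flow_cell 0.29 [406.2, 318.2] 679 [0.542 0.164 0.05 ]
scene electrode 0.87 [517.7, 319.6] 664 [0.441 0.343 0.05 ]
side {'vertical_fov': 44.76674682041403, 'cx': 317.9649319410438, 'cy': 234.08952691243283, 'k1': 0.040703057895348206, 'position': array([ 0.13135352, -1.05891475,  0.85634708]), 'attitude': array([ 0.88236092,  0.44205313, -0.06169926, -0.14906857])}
side wand 0.55 [335.6, 158.6] 401 [0.61  0.275 0.05 ]
side stand 0.96 [343.3, 185.8] 774 [0.581 0.136 0.05 ]
side flow_cell 0.64 [420.2, 322.9] 4459 [ 0.547 -0.371  0.05 ]
side flow_cell 0.6 [310.7, 385.4] 5539 [ 0.306 -0.441  0.05 ]
side electrode 0.53 [278.7, 141.6] 250 [0.489 0.427 0.05 ]
```

View pics/scene0.png

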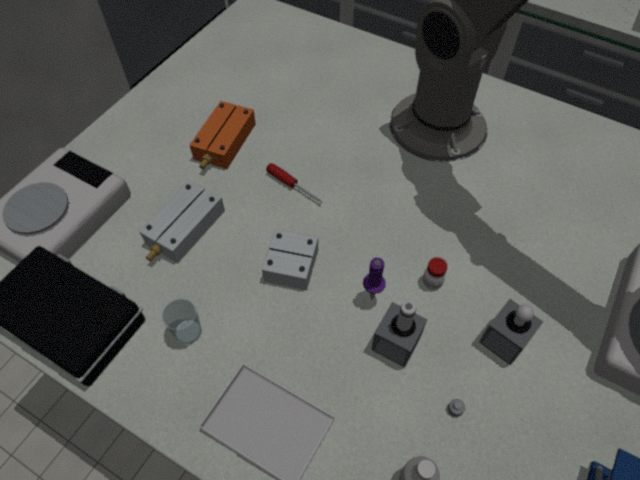

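View pics/side0.png

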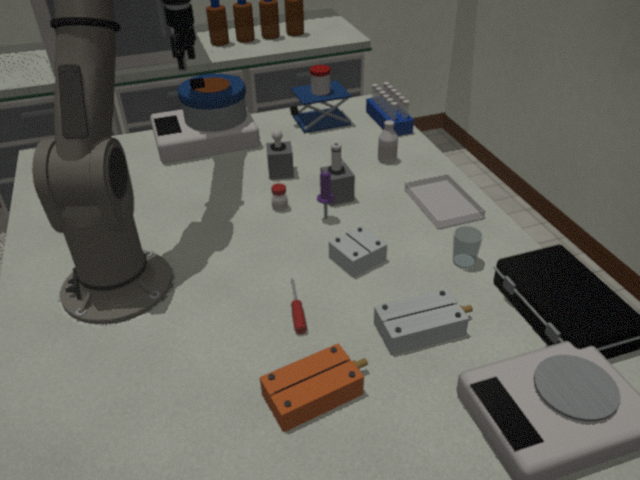

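Scene: the white wand is at (404,320) in a grey stand. The purple look-alike is at (375,275) and the electrode at (520,318). The grey flow cell with the brass inlet is at (180,222), with the inlet at (153,254). The orange look-alike is at (222,133), and the short cell at (290,258) has no inlet. The grey long cell and the white wand fit the description, so I'll confirm both in one crop.

```bash
python3 - <<'E'
from h import *
a=cv2.imread('pics/scene0.png');b=cv2.imread('pics/side0.png')
def c(i,x,y): return cv2.resize(i[y:y+75,x:x+100],(400,300),interpolation=cv2.INTER_CUBIC)
cv2.imwrite('pics/crop1.png',np.vstack([np.hstack([c(a,135,180),c(a,350,290)]),np.hstack([c(b,372,280),c(b,290,135)])]))
E
```

```text
(no output)
```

View pics/crop1.png

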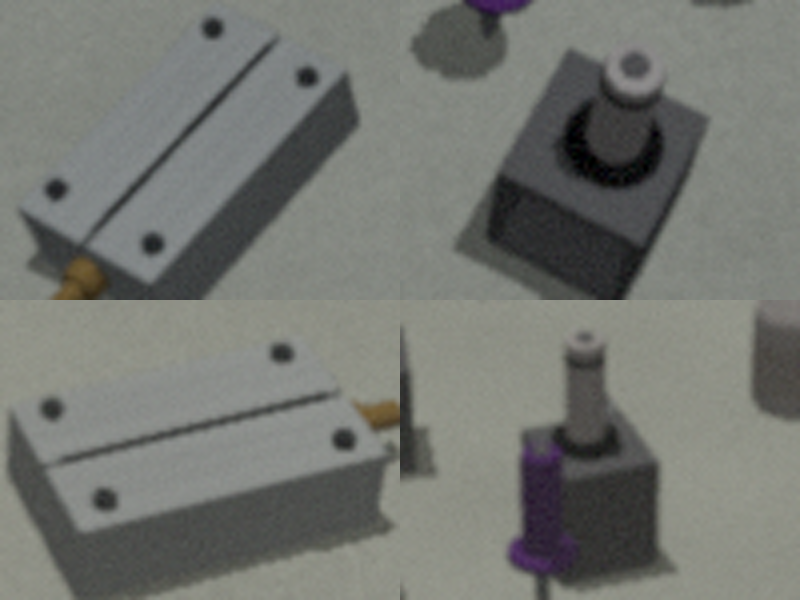

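The crop confirms both: the white wand with a black disc in the grey stand, and the grey cell with its lengthwise joint and inlet at the lower left in scene.

```bash
python3 - <<'E'
from h import *
S=bot.camera_info('scene');D=bot.camera_info('side')
p=lambda x,y,ox,oy:((x+.5)/4-.5+ox,(y+.5)/4-.5+oy)
f=lambda x,y,z:np.round(onz(S,p(x,y,135,180),z)[:2],4)
g=lambda x,y,z:np.round(onz(D,p(x,y,372,280),z)[:2],4)
A,B=f(85,243,.05),f(280,38,.05); print('scene joint',A,B,np.linalg.norm(A-B))
print('corners',[f(*c,.05) for c in [(20,210),(205,12),(348,72),(155,283)]], 'bolts mean',np.mean([f(*c,.055) for c in [(212,27),(307,76),(56,188),(153,243)]],0))
A,B=g(338,90,.05),g(52,164,.05); print('side joint',A,B,np.linalg.norm(A-B))
print('bolts mean',np.mean([g(*c,.055) for c in [(282,52),(52,108),(344,139),(105,199)]],0))
bs=[[f(*c,.055) for c in [(212,27),(307,76),(56,188),(153,243)]],[g(*c,.055) for c in [(52,108),(105,199),(282,52),(344,139)]]]
print(bs)
h=lambda x,y,z:np.round(onz(S,p(x,y,350,290),z)[:2],4)
cs=[h(*c,.08) for c in [(170,48),(308,118),(243,248),(98,172)]]; print('stand',cs,np.mean(cs,0))
print('wand top',h(235,65,.156),np.round(onz(D,p(185,38,290,135),.156)[:2],4), 'disc',h(211,140,.086),onz(D,p(185,141,290,135),.086))
print('purple top',onz(S,(376.5,263),.136),'side',onz(D,(325.5,171),.136),onz(S,(371,296),.0),onz(D,(325.,217),.0))
E
```

```text
scene joint [ 0.6395 -0.3444] [ 0.4844 -0.3408] 0.155141773871514
corners [array([ 0.6406, -0.3862]), array([ 0.4903, -0.387 ]), array([ 0.4847, -0.2954]), array([ 0.6404, -0.2987])] bolts mean [ 0.5618  -0.34265]
side joint [ 0.6388 -0.3437] [ 0.4863 -0.3428] 0.15250265571458094
bolts mean [ 0.560575 -0.345575]
[[array([ 0.4994, -0.3736]), array([ 0.5006, -0.3094]), array([ 0.6229, -0.3759]), array([ 0.6243, -0.3117])], [array([ 0.4994, -0.3125]), array([ 0.4981, -0.3764]), array([ 0.6231, -0.3146]), array([ 0.6217, -0.3788])]]
stand [array([0.5397, 0.1304]), array([0.5401, 0.1987]), array([0.6097, 0.1998]), array([0.6096, 0.1301])] [0.574775 0.16475 ]
wand top [0.5725 0.1675] [0.5727 0.1675] disc [0.5741 0.1667] [0.56983529 0.16048777 0.086     ]
purple top [0.51392784 0.08047588 0.136     ] side [0.51634554 0.08522349 0.136     ] [0.50825568 0.07742933 0.        ] [0.51366026 0.08761483 0.        ]
```

Call:
carry_out(moves=[[[0, 0, 0], [-4, -2.5, 0], 8.5], [[0, 0, 0], [-9, -5.7, 0], 8.5], [[0, 0, 0], [-14, -8.8, 0], 8.5], [[0, 0, 0], [-19, -12, 0], 8.5], [[0, 0, 0], [-24, -15.1, 0], 8.5]])

```text
t: 1.12
eef_pos: [0.4378, 0.3742, 0.2486]
tool_rot: [0.0, 0.214, 0.977, 0.0]
contact_force: [0.5, -0.0, -0.4]
gripper_width: 0.992
```

Call:
carry_out(moves=[[[0, 0, 0], [-5, -3.2, 0], 8.5], [[0, 0, 0], [-10, -6.3, 0], 8.5], [[0, 0, 0], [-14, -8.8, 0], 8.5], [[0, 0, 0], [-16, -10, 0], 8.5], [[0, 0, 0], [-16, -10, 0], 8.5]])

```text
t: 1.75
eef_pos: [0.5416, 0.2161, 0.2484]
tool_rot: [0.0, 0.216, 0.976, -0.0]
contact_force: [-0.4, 1.2, 0.1]
gripper_width: 0.995
```

```bash
cat >> h.py <<'E'
def totool(target,o=None):
    o=o or bot.get_obs(); M=rot(o['tool_rot']); return np.round(M.T@(np.array(target)-o['eef_pos'])*100,2)
E
python3 - <<'E'
from h import *
o=bot.get_obs(); print(o['t'],o['eef_pos'],o['tool_rot'],o['gripper_width'],o['contact_force'])
ci=bot.camera_info('wrist'); im=bot.read_camera('wrist'); print(ci['position'])
for P in [(.5725,.167,.156),(.5725,.167,.086)]:
    q=proj(ci,P)[0]; print(q); cv2.drawMarker(im,tuple(int(v) for v in q),(255,0,0),0,14)
for l in ['wand','stand']:
    for s in bot.silhouettes(l,'wrist'):
        m=cv2.findContours(s['region'].astype(np.uint8),0,2)[0]; print(l,s['score'],s['location'],cv2.boundingRect(s['region'].astype(np.uint8)))
save(im,'w1.png'); print(totool([.5725,.167,.128]))
E
```

```text
1.75 [0.54156184 0.21608116 0.24844676] [ 3.58547848e-04  2.15792624e-01  9.76439131e-01 -1.95581374e-04] 0.9953256902555097 [-0.44227425  1.19945893  0.06030188]
[0.47746863 0.24498912 0.37382295]
[269.34232789 335.09390159]
[280.96948617 287.82413595]
wand 0.85 [279.5, 300.0] (248, 256, 65, 96)
wand 0.67 [164.0, 294.5] (142, 263, 29, 65)
stand 0.86 [291.7, 258.4] (217, 205, 125, 123)
[-5.19 -3.45 12.02]
```

View pics/w1.png

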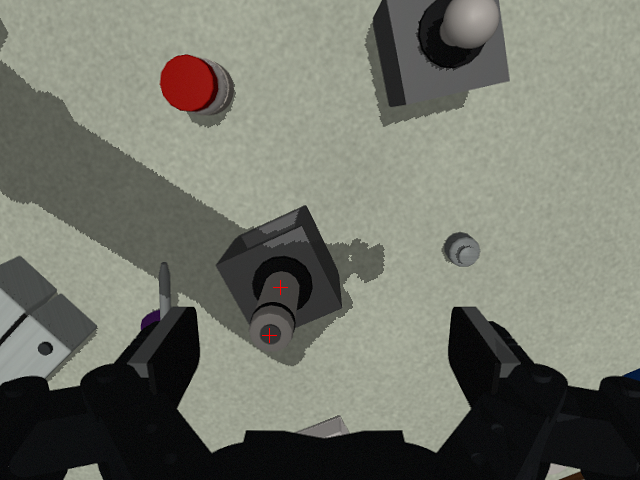

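The wrist picture agrees: the predicted markers sit on the handle top (270,334) and the disc (281,288). I'll move over it, descend and grip.

Call:
carry_out(moves=[[[0, 0, 0], [-2.6, -1.7, 0], 7.5], [[0, 0, 0], [-5.2, -3.4, 0], 7.5], [[0, 0, 0], [-5.2, -3.4, 3], 7], [[0, 0, 0], [-5.2, -3.4, 6], 7], [[0, 0, 0], [-5.2, -3.4, 8], 7]])

```text
t: 2.52
eef_pos: [0.5722, 0.1676, 0.1669]
tool_rot: [-0.001, 0.212, 0.977, -0.0]
contact_force: [0.1, -1.2, -0.2]
gripper_width: 0.823
```

```bash
python3 - <<'E'
from h import *
print(totool([.5725,.167,.124]),bot.get_obs()['contact_force'])
E
```

```text
[-0.05 -0.04  4.29] [ 0.11848723 -1.22527915 -0.23230005]
```

Call:
carry_out(moves=[[[0, 0, 0], [-0.1, -0.1, 2], 7], [[0, 0, 0], [-0.1, -0.1, 4.2], 7], [[0, 0, 0], [-0.1, -0.1, 4.3], 7], [[0, 0, 0], [-0.1, -0.1, 4.3], 4], [[0, 0, 0], [-0.1, -0.1, 4.3], 2]], newtons=40)

```text
t: 3.15
eef_pos: [0.5746, 0.165, 0.1264]
tool_rot: [0.001, 0.213, 0.977, 0.001]
contact_force: [0.3, -0.2, 0.1]
gripper_width: 0.396
```

Call:
carry_out(moves=[[[0, 0, 0], [0, 0, 0], 1.5], [[0, 0, 0], [0, 0, 0], 1.5], [[0, 0, 0], [0, 0, 0], 1.5], [[0, 0, 0], [0, 0, 0], 1.5], [[0, 0, 0], [0, 0, 0], 1.5]], newtons=40)

```text
t: 3.78
eef_pos: [0.5747, 0.1648, 0.1263]
tool_rot: [0.001, 0.214, 0.977, 0.001]
contact_force: [-0.5, 0.8, 7.2]
gripper_width: 0.298
```

Call:
carry_out(moves=[[[0, 0, 0], [0, 0, -1], 1.5], [[0, 0, 0], [0, 0, -3.5], 1.5], [[0, 0, 0], [0, 0, -7], 1.5], [[0, 0, 0], [0, 0, -10.5], 1.5], [[0, 0, 0], [0, 0, -13], 1.5]])

```text
t: 4.4
eef_pos: [0.5742, 0.1639, 0.2572]
tool_rot: [0.001, 0.214, 0.977, 0.0]
contact_force: [0.0, -0.1, -1.2]
gripper_width: 0.292
```

```bash
python3 - <<'E'
from h import *
o=bot.get_obs(); print(o['eef_pos'],o['contact_force'],o['gripper_width'])
im=bot.read_camera('side'); b=bot.read_camera('scene')
d=cv2.resize(im[95:245,260:410],(450,450)); e=cv2.resize(b[230:380,330:450],(360,450))
save(np.hstack([d[:,:400],e]),'lift.png')
E
```

```text
[0.57419149 0.16394236 0.25722095] [ 6.72479923e-04 -7.25837817e-02 -1.24657910e+00] 0.29196974949702215
```

View pics/lift.png

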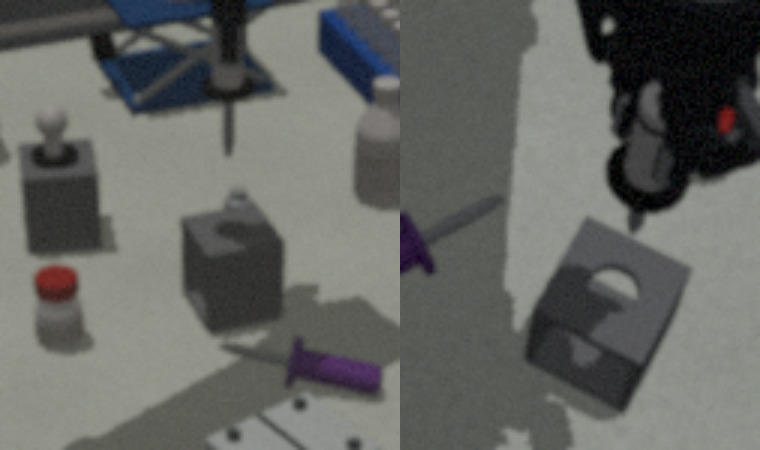

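The picture shows the wand held upright with its tip clear of the stand, and the electrode undisturbed. The purple look-alike is now lying down, away from my path. I'll check the tip offset and see whether the purple one moved of its own accord.

```bash
python3 - <<'E'
from h import *
S=bot.camera_info('scene');D=bot.camera_info('side')
for z in (.147,.151,.155): print(z,onz(S,(408.7,306.5),z)[:2],onz(D,(336,147),z)[:2])
print('purple now tip/end side',onz(D,(335,210),.022),onz(D,(386,221),.022))
print(totool([.635,-.345,.2572]),bot.get_obs()['eef_pos'])
E
```

```text
0.147 [0.56851728 0.16749812] [0.57352727 0.16900982]
0.151 [0.57060831 0.1679161 ] [0.57103386 0.16208557]
0.155 [0.57269934 0.16833408] [0.56854045 0.15516131]
purple now tip/end side [0.53736499 0.07815884 0.022     ] [ 0.63789908 -0.0096717   0.022     ]
[-26.7  -43.79   0.06] [0.57549821 0.164374   0.25851258]
```

Call:
carry_out(moves=[[[0, 0, 0], [-1.3, -2.2, 0], 1.5], [[0, 0, 0], [-4, -6.6, 0], 1.5], [[0, 0, 0], [-6.8, -11.1, 0], 1.5], [[0, 0, 0], [-9.6, -15.7, 0], 1.5], [[0, 0, 0], [-12.4, -20.3, 0], 1.5]])

```text
t: 5.12
eef_pos: [0.6012, -0.0737, 0.2541]
tool_rot: [-0.001, 0.214, 0.977, -0.0]
contact_force: [0.5, -0.2, -0.9]
gripper_width: 0.291
```

Call:
carry_out(moves=[[[0, 0, 0], [-2.8, -4.6, 0], 1.5], [[0, 0, 0], [-5.6, -9.2, 0], 1.5], [[0, 0, 0], [-8.4, -13.8, 0], 1.5], [[0, 0, 0], [-11.2, -18.4, 0], 1.5], [[0, 0, 0], [-12.8, -21, 0], 1.5]])

```text
t: 5.75
eef_pos: [0.6289, -0.3199, 0.2536]
tool_rot: [-0.001, 0.216, 0.976, -0.001]
contact_force: [-1.1, -0.2, -0.1]
gripper_width: 0.295
```

Call:
carry_out(moves=[[[0, 0, 0], [-1, -1.7, 0], 1.5], [[0, 0, 0], [-1.5, -2.5, 1], 1.5], [[0, 0, 0], [-1.5, -2.5, 4], 1.5], [[0, 0, 0], [-1.5, -2.5, 6], 1.5], [[0, 0, 0], [-1.5, -2.5, 6], 1.5]])

```text
t: 6.38
eef_pos: [0.6329, -0.3431, 0.1927]
tool_rot: [-0.002, 0.213, 0.977, 0.001]
contact_force: [-0.1, 0.1, -0.4]
gripper_width: 0.289
```

```bash
python3 - <<'E'
from h import *
o=bot.get_obs(); print(o['t'],o['eef_pos'],o['tool_rot'],o['contact_force'],o['gripper_width'])
c=o['eef_pos']
ims=[]
for n,f,(w,h) in (('scene',4,(100,150)),('side',4,(100,150))):
    ci=bot.camera_info(n); im=bot.read_camera(n); u=proj(ci,c-[0,0,.12])[0].astype(int); print(n,u-[w//2,h//2])
    x,y=u-[w//2,h//2]; x=max(x,0);y=max(y,0); ims.append(cv2.resize(im[y:y+h,x:x+w],None,fx=4,fy=4,interpolation=cv2.INTER_CUBIC))
save(np.hstack(ims),'j1.png'); w=bot.read_camera('wrist'); save(w,'w2.png')
print(totool([.635,-.345,.19]))
E
```

```text
6.375 [ 0.63294902 -0.34312771  0.19270495] [-2.23637957e-03  2.12968408e-01  9.77056164e-01  8.41324367e-04] [-0.06539676  0.13550495 -0.43563541] 0.2885645357477833
scene [105 156]
side [404 219]
[-0.05  0.03  0.64]
```

View pics/j1.png

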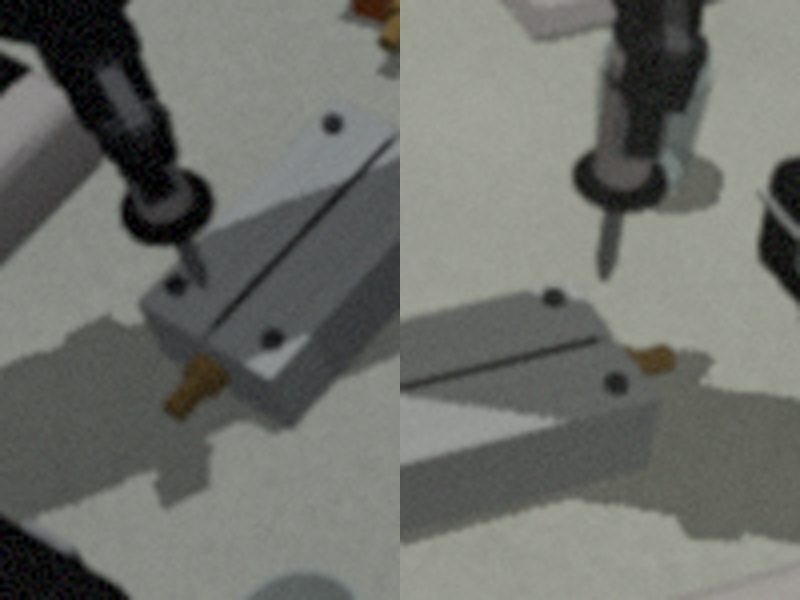

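```bash
cat >> h.py <<'E'
def tri(ua,ub):
    S=bot.camera_info('scene');D=bot.camera_info('side')
    A=[];b=[]
    for ci,u in ((S,ua),(D,ub)):
        o,d=ray(ci,u); d/=np.linalg.norm(d); P=np.eye(3)-np.outer(d,d); A.append(P); b.append(P@o)
    return np.linalg.lstsq(np.vstack(A),np.hstack(b),rcond=None)[0]
E
python3 - <<'E'
from h import *
s=lambda x,y:((x+.5)/4-.5+105,(y+.5)/4-.5+156)
d=lambda x,y:((x+.5)/4-.5+404,(y+.5)/4-.5+219)
t=tri(s(204,285),d(205,278)); print('tip',t,'joint end',tri(s(213,328),d(197,340)))
print(bot.get_obs()['eef_pos']-t)
S=bot.camera_info('scene');D=bot.camera_info('side')
print(onz(S,s(204,285),.085),onz(D,d(205,278),.085),onz(S,s(213,328),.05),onz(D,d(197,340),.05))
E
```

```text
tip [ 0.63089233 -0.3412934   0.08780171] joint end [ 0.63160769 -0.34521709  0.04956033]
[ 0.00353466 -0.00380576  0.10856104]
[ 0.62861887 -0.34245737  0.085     ] [ 0.63387505 -0.33938053  0.085     ] [ 0.63231982 -0.34529656  0.05      ] [ 0.63077388 -0.34526845  0.05      ]
```

View pics/w2.png

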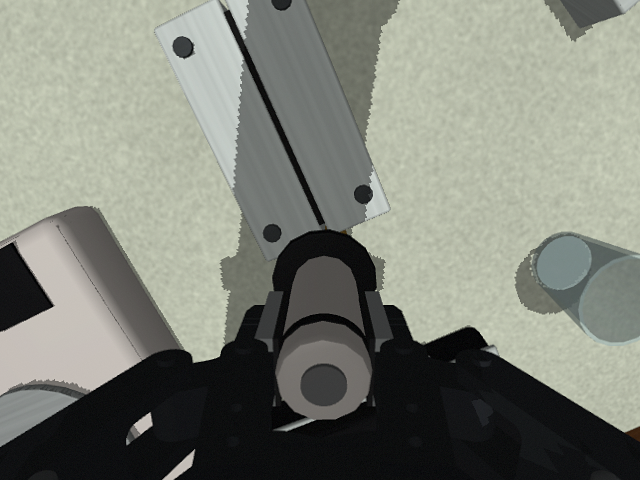

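The wrist view shows the dark joint from (323,226) at the inlet end to (228,12) at the plain end. The side bolts are at (272,233) and (363,194) near the inlet, and (183,47) and (282,1) near the plain end.

```bash
python3 - <<'E'
from h import *
ci=bot.camera_info('wrist')
for u,z in (((323,226),.05),((228,12),.05),((275,117),.05),((272,233),.055),((363,194),.055),((183,47),.055),((282,1),.055),((323,384),.2)): print(u,np.round(onz(ci,u,z),4))
print(bot.get_obs()['eef_pos'])
# wand axis in wrist image: predicted for offset zero
o=bot.get_obs()['eef_pos']
for dz in (.03,-.04,-.046): print(proj(ci,o+[0,0,dz]), proj(ci,o+[-.003,.003,dz]))
E
```

```text
(323, 226) [ 0.6328 -0.3454  0.05  ]
(228, 12) [ 0.4922 -0.342   0.05  ]
(275, 117) [ 0.5577 -0.3434  0.05  ]
(272, 233) [ 0.6221 -0.3768  0.055 ]
(363, 194) [ 0.6232 -0.3133  0.055 ]
(183, 47) [ 0.4991 -0.3742  0.055 ]
(282, 1) [ 0.5016 -0.3109  0.055 ]
(323, 384) [ 0.647  -0.3519  0.2   ]
[ 0.63442699 -0.34509917  0.19636274]
[[326.35049817 397.27559527]] [[332.0874777  384.30447498]]
[[325.18763828 292.0662081 ]] [[328.76178284 283.17847493]]
[[325.12665034 286.56977939]] [[328.58823094 277.92480416]]
```

Call:
carry_out(moves=[[[0, 0, 0], [-0.5, -0.1, 1], 1.5], [[0, 0, 0], [-0.5, -0.1, 2.3], 1.5], [[0, 0, 0], [-0.5, -0.1, 3], 1.5], [[0, 0, 0], [-0.5, -0.1, 3.3], 1.5], [[0, 0, 0], [-0.5, -0.1, 3.3], 1.5]])

```text
t: 7.15
eef_pos: [0.6378, -0.3482, 0.162]
tool_rot: [-0.0, 0.214, 0.977, 0.0]
contact_force: [0.4, -0.0, -1.6]
gripper_width: 0.293
```

```bash
python3 - <<'E'
from h import *
o=bot.get_obs(); print(o['t'],o['eef_pos'],o['tool_rot'],o['contact_force'])
ims=[]
for n,(x,y) in (('scene',(130,210)),('side',(425,265))):
    im=bot.read_camera(n); ims.append(cv2.resize(im[y:y+60,x:x+50],None,fx=8,fy=8,interpolation=cv2.INTER_CUBIC))
save(np.hstack(ims),'j2.png')
E
```

```text
7.15 [ 0.63775541 -0.3481645   0.16203271] [-2.00772872e-04  2.13777123e-01  9.76882439e-01  3.56986117e-05] [ 0.36046742 -0.00507161 -1.64213637]
```

View pics/j2.png

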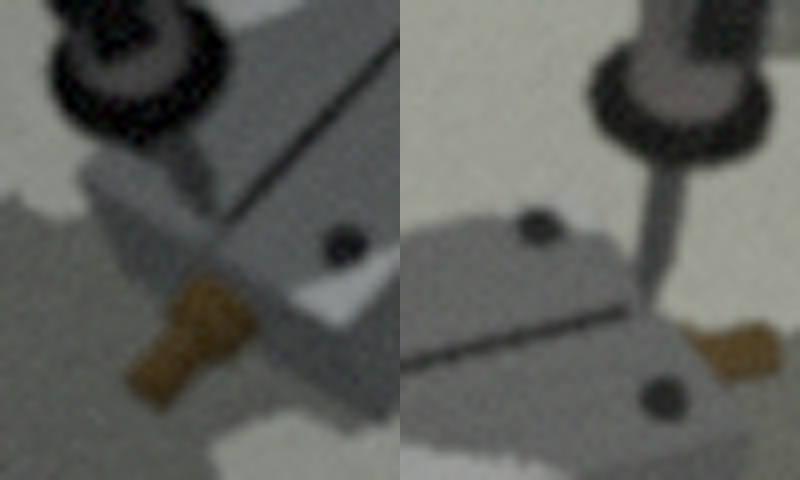

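```bash
python3 - <<'E'
from h import *
s=lambda x,y:((x+.5)/8-.5+130,(y+.5)/8-.5+210)
d=lambda x,y:((x+.5)/8-.5+425,(y+.5)/8-.5+265)
print('tip',tri(s(206,208),d(248,305)),'end',tri(s(228,219),d(226,311)))
S=bot.camera_info('scene');D=bot.camera_info('side')
for z in (.052,.055,.058): print(z,onz(S,s(206,208),z)[:2],onz(D,d(248,305),z)[:2])
M=rot(bot.get_obs()['tool_rot']); print(M.T@[-.1465,.0036,0]*100)
E
```

```text
tip [ 0.63338    -0.34946833  0.05550763] end [ 0.63081179 -0.34547064  0.05061623]
0.052 [ 0.63182984 -0.35172589] [ 0.63574841 -0.34646213]
0.055 [ 0.63301797 -0.3496987 ] [ 0.63386715 -0.34911938]
0.058 [ 0.6342061  -0.34767152] [ 0.63198589 -0.35177664]
[ 1.34613523e+01 -5.79172106e+00 -7.81575779e-03]
```

```bash
python3 - <<'E'
from h import *
for P in [(.6355,-.3454,.055),(.6355,-.3474,.055),(.6355,-.3494,.055),(.6325,-.3454,.05)]:
    print(P,(proj(bot.camera_info('scene'),P)[0]-[130,210]+.5)*8-.5,(proj(bot.camera_info('side'),P)[0]-[425,265]+.5)*8-.5)
E
```

```text
(0.6355, -0.3454, 0.055) [212.74827365 222.21822063] [246.36508371 293.4899332 ]
(0.6355, -0.3474, 0.055) [206.5897745  218.88806482] [250.44994867 298.82957493]
(0.6355, -0.3494, 0.055) [200.43824562 215.56153627] [254.54610136 304.18382279]
(0.6325, -0.3454, 0.05) [225.71562497 224.84063355] [233.05590354 311.19850236]
```

The tip is about 3 mm to −y of the joint line and 5 mm above the top. I'll correct that and begin the stroke.

Call:
carry_out(moves=[[[0, 0, 0], [-0.1, 0.3, 0], 1.5], [[0, 0, 0], [-0.1, 0.3, 0], 1.5], [[0, 0, 0], [0.24, 0.15, 0], 1.5], [[0, 0, 0], [0.59, 0, 0], 1.5], [[0, 0, 0], [0.93, -0.14, 0], 1.5]])

```text
t: 7.88
eef_pos: [0.6283, -0.3457, 0.1623]
tool_rot: [-0.0, 0.214, 0.977, -0.0]
contact_force: [-0.5, 0.4, -0.8]
gripper_width: 0.294
```

Call:
carry_out(moves=[[[0, 0, 0], [0.34, -0.15, 0], 1.5], [[0, 0, 0], [0.69, -0.3, 0], 1.5], [[0, 0, 0], [1.03, -0.44, 0], 1.5], [[0, 0, 0], [1.38, -0.59, 0], 1.5], [[0, 0, 0], [1.72, -0.74, 0], 1.5]])

```text
t: 8.5
eef_pos: [0.6098, -0.3451, 0.1623]
tool_rot: [-0.0, 0.214, 0.977, -0.0]
contact_force: [0.9, 0.3, -2.0]
gripper_width: 0.293
```

```bash
python3 - <<'E'
from h import *
o=bot.get_obs(); print(o['t'],o['eef_pos'],o['contact_force'])
ims=[]
for n,(x,y) in (('scene',(140,190)),('side',(405,265))):
    im=bot.read_camera(n); ims.append(cv2.resize(im[y:y+60,x:x+50],None,fx=8,fy=8,interpolation=cv2.INTER_CUBIC))
save(np.hstack(ims),'j3.png')
for z in (.05,.055,.06):
  for y in (-.3446,-.3476):
    P=(.612,y,z); print(P,(proj(bot.camera_info('scene'),P)[0]-[140,190]+.5)*8-.5,(proj(bot.camera_info('side'),P)[0]-[405,265]+.5)*8-.5)
E
```

```text
8.5 [ 0.60981606 -0.34512702  0.16227979] [ 0.94233879  0.25414164 -1.95491862]
(0.612, -0.3446, 0.05) [200.83311183 328.39250908] [316.50294313 328.75654147]
(0.612, -0.3476, 0.05) [191.66895123 323.51094656] [322.45939819 336.85497387]
(0.612, -0.3446, 0.055) [195.9447204  317.09655538] [318.66950012 313.90981436]
(0.612, -0.3476, 0.055) [186.75019135 312.20558464] [324.64556828 321.99885135]
(0.612, -0.3446, 0.06) [191.01977838 305.7143884 ] [320.84825422 298.98580561]
(0.612, -0.3476, 0.06) [181.79469153 300.81401941] [326.84406618 307.06525782]
```

View pics/j3.png

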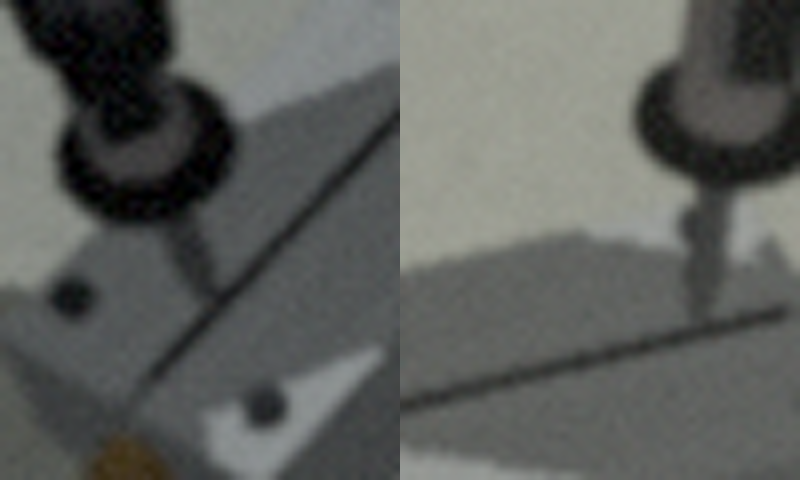

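Tip at scene (213,298) and side (703,318) is directly above the joint line, about 5 mm up. Continuing the stroke.

Call:
carry_out(moves=[[[0, 0, 0], [0.34, -0.15, 0], 1.5], [[0, 0, 0], [0.69, -0.3, 0], 1.5], [[0, 0, 0], [1.03, -0.44, 0], 1.5], [[0, 0, 0], [1.38, -0.59, 0], 1.5], [[0, 0, 0], [1.72, -0.74, 0], 1.5]])

```text
t: 9.22
eef_pos: [0.5911, -0.3447, 0.1623]
tool_rot: [-0.0, 0.214, 0.977, 0.0]
contact_force: [-0.1, -1.0, -0.7]
gripper_width: 0.293
```

Call:
carry_out(moves=[[[0, 0, 0], [0.34, -0.15, 0], 1.5], [[0, 0, 0], [0.69, -0.3, 0], 1.5], [[0, 0, 0], [1.03, -0.44, 0], 1.5], [[0, 0, 0], [1.38, -0.59, 0], 1.5], [[0, 0, 0], [1.72, -0.74, 0], 1.5]])

```text
t: 9.85
eef_pos: [0.5724, -0.3442, 0.1623]
tool_rot: [-0.0, 0.214, 0.977, 0.0]
contact_force: [-0.6, 1.2, -0.6]
gripper_width: 0.292
```

Call:
carry_out(moves=[[[0, 0, 0], [0.34, -0.15, 0], 1.5], [[0, 0, 0], [0.69, -0.3, 0], 1.5], [[0, 0, 0], [1.03, -0.44, 0], 1.5], [[0, 0, 0], [1.38, -0.59, 0], 1.5], [[0, 0, 0], [1.72, -0.74, 0], 1.5]])

```text
t: 10.48
eef_pos: [0.5537, -0.3437, 0.1623]
tool_rot: [0.0, 0.214, 0.977, 0.0]
contact_force: [-0.4, 0.2, -0.6]
gripper_width: 0.294
```

```bash
python3 - <<'E'
from h import *
o=bot.get_obs(); print(o['t'],o['eef_pos'],o['contact_force'])
ims=[]
for n,(x,y) in (('scene',(165,165)),('side',(380,280))):
    im=bot.read_camera(n); ims.append(cv2.resize(im[y:y+60,x:x+50],None,fx=8,fy=8,interpolation=cv2.INTER_CUBIC))
save(np.hstack(ims),'j4.png')
E
```

```text
10.475 [ 0.553706   -0.34371291  0.16230076] [-0.37640002  0.24695063 -0.63797428]
```

View pics/j4.png

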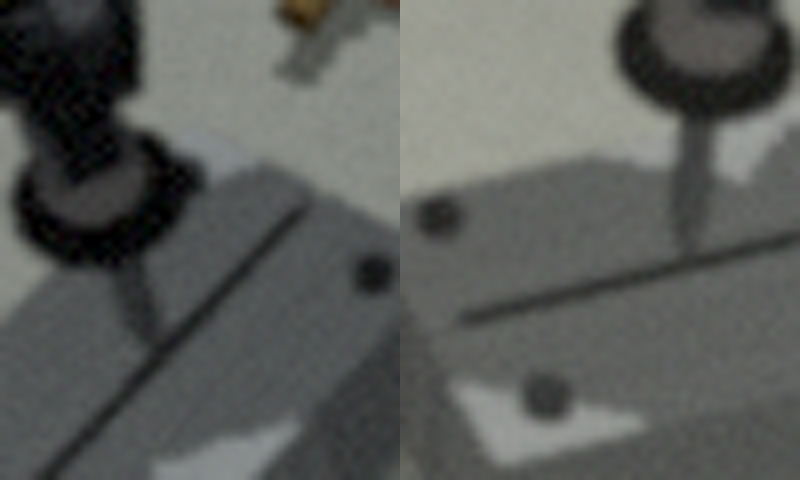

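The tip is still right above the line (scene (152,350), side (690,250)). Finishing the stroke.

Call:
carry_out(moves=[[[0, 0, 0], [0.34, -0.15, 0], 1.5], [[0, 0, 0], [0.69, -0.3, 0], 1.5], [[0, 0, 0], [1.03, -0.44, 0], 1.5], [[0, 0, 0], [1.38, -0.59, 0], 1.5], [[0, 0, 0], [1.72, -0.74, 0], 1.5]])

```text
t: 11.2
eef_pos: [0.535, -0.3432, 0.1623]
tool_rot: [-0.0, 0.214, 0.977, 0.0]
contact_force: [-0.1, 0.6, -0.7]
gripper_width: 0.294
```

Call:
carry_out(moves=[[[0, 0, 0], [0.34, -0.15, 0], 1.5], [[0, 0, 0], [0.69, -0.3, 0], 1.5], [[0, 0, 0], [1.03, -0.44, 0], 1.5], [[0, 0, 0], [1.38, -0.59, 0], 1.5], [[0, 0, 0], [1.72, -0.74, 0], 1.5]])

```text
t: 11.82
eef_pos: [0.5163, -0.3428, 0.1623]
tool_rot: [-0.0, 0.214, 0.977, 0.0]
contact_force: [-0.7, 0.4, -0.7]
gripper_width: 0.295
```

Call:
carry_out(moves=[[[0, 0, 0], [0.34, -0.15, 0], 1.5], [[0, 0, 0], [0.69, -0.3, 0], 1.5], [[0, 0, 0], [1.03, -0.44, 0], 1.5], [[0, 0, 0], [1.38, -0.59, 0], 1.5], [[0, 0, 0], [1.72, -0.74, 0], 1.5]])

```text
t: 12.45
eef_pos: [0.4975, -0.3424, 0.1623]
tool_rot: [0.0, 0.214, 0.977, 0.0]
contact_force: [0.5, -0.2, -1.1]
gripper_width: 0.295
```

Call:
carry_out(moves=[[[0, 0, 0], [0.34, -0.15, 0], 1.5], [[0, 0, 0], [0.69, -0.3, 0], 1.5], [[0, 0, 0], [0.69, -0.3, 0], 1.5], [[0, 0, 0], [0.69, -0.3, 0], 1.5]])

```text
t: 12.95
eef_pos: [0.4904, -0.3422, 0.1623]
tool_rot: [0.0, 0.214, 0.977, 0.0]
contact_force: [0.2, -0.1, -0.8]
gripper_width: 0.293
```

```bash
python3 - <<'E'
from h import *
o=bot.get_obs(); print(o['t'],o['eef_pos'],o['contact_force'])
ims=[]
for n,(x,y) in (('scene',(180,150)),('side',(360,295))):
    im=bot.read_camera(n); ims.append(cv2.resize(im[y:y+60,x:x+50],None,fx=8,fy=8,interpolation=cv2.INTER_CUBIC))
save(np.hstack(ims),'j5.png')
E
```

```text
12.95 [ 0.49044911 -0.34217374  0.16233746] [ 0.19802182 -0.06160031 -0.80603055]
```

View pics/j5.png

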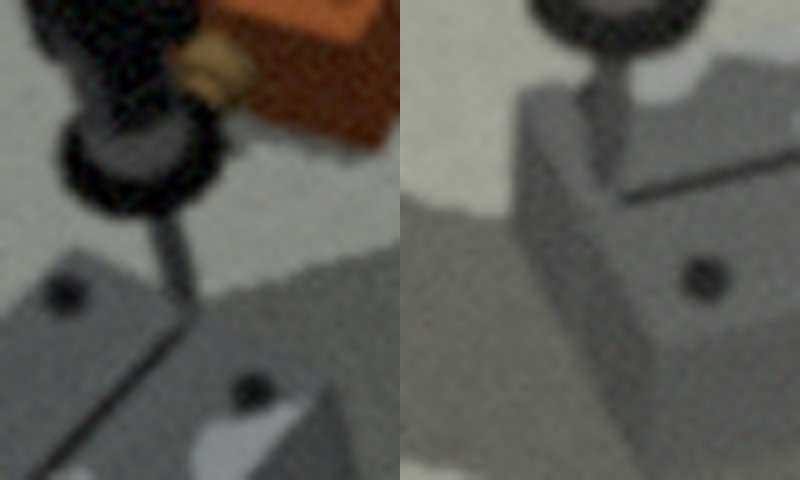

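The tip has passed the plain end of the joint, with no contact force. Lifting and returning to the stand.

Call:
carry_out(moves=[[[0, 0, 0], [0, 0, -1], 1.5], [[0, 0, 0], [0, 0, -3.5], 1.5], [[0, 0, 0], [0, 0, -6.5], 1.5], [[0, 0, 0], [0, 0, -8.8], 1.5], [[0, 0, 0], [0, 0, -9.3], 1.5]])

```text
t: 13.68
eef_pos: [0.4911, -0.3428, 0.2575]
tool_rot: [0.002, 0.214, 0.977, -0.0]
contact_force: [-0.1, -0.4, -1.1]
gripper_width: 0.293
```

Call:
carry_out(moves=[[[0, 0, 0], [0.6, 2.2, 0], 1.5], [[0, 0, 0], [1.7, 6.2, 0], 1.5], [[0, 0, 0], [3, 11, 0], 1.5], [[0, 0, 0], [4.3, 15.8, 0], 1.5], [[0, 0, 0], [5.6, 20.6, 0], 1.5]])

```text
t: 14.3
eef_pos: [0.5251, -0.13, 0.2547]
tool_rot: [-0.0, 0.214, 0.977, -0.0]
contact_force: [0.3, 0.0, -1.3]
gripper_width: 0.287
```

Call:
carry_out(moves=[[[0, 0, 0], [1.3, 4.8, 0], 1.5], [[0, 0, 0], [2.6, 9.6, 0], 1.5], [[0, 0, 0], [3.9, 14.4, 0], 1.5], [[0, 0, 0], [5.2, 19.2, 0], 1.5], [[0, 0, 0], [6.3, 23.2, 0], 1.5]])

```text
t: 14.92
eef_pos: [0.5647, 0.1076, 0.2545]
tool_rot: [-0.001, 0.213, 0.977, -0.0]
contact_force: [0.2, -0.1, -1.3]
gripper_width: 0.294
```

Call:
carry_out(moves=[[[0, 0, 0], [0.8, 3, 0], 1.5], [[0, 0, 0], [1.4, 5.2, 0], 1.5], [[0, 0, 0], [1.6, 5.7, 0], 1.5], [[0, 0, 0], [1.6, 5.7, 0], 1.5], [[0, 0, 0], [1.6, 5.7, 0], 1.5]])

```text
t: 15.55
eef_pos: [0.5744, 0.1621, 0.2553]
tool_rot: [0.0, 0.215, 0.977, -0.0]
contact_force: [-0.3, 0.1, -0.9]
gripper_width: 0.288
```

```bash
python3 - <<'E'
from h import *
o=bot.get_obs(); print(o['t'],o['eef_pos'],o['tool_rot'],o['gripper_width'],totool([.577,.1635,.1264]))
S=bot.camera_info('scene'); D=bot.camera_info('side')
for c,ci in (('scene',S),('side',D)):
    im=bot.read_camera(c); save(im,c+'9.png')
    for s in bot.silhouettes('wand',c):
        m=s['region']; ys,xs=np.nonzero(m); k=ys.argmax(); u=(xs[ys>=ys.max()-1].mean(),ys.max()); print(c,round(s['score'],2),s['location'],'lowest',u,np.round(onz(ci,u,.148),4))
    print('expected tip over stand centre',proj(ci,(.575,.165,.148)))
E
```

```text
15.55 [0.57440878 0.16214056 0.25532174] [ 4.06552965e-05  2.14844950e-01  9.76648104e-01 -3.55622688e-04] 0.28847753059815956 [-0.18  0.24 12.89]
scene 0.87 [410.0, 288.1] lowest (np.float64(406.85714285714283), np.int64(306)) [0.5697 0.1646 0.148 ]
scene 0.58 [324.4, 316.4] lowest (np.float64(305.3333333333333), np.int64(334)) [0.6965 0.0455 0.148 ]
expected tip over stand centre [[405.723112 308.600149]]
side 0.68 [366.6, 216.8] lowest (np.float64(381.2352941176471), np.int64(226)) [ 0.5452 -0.1808  0.148 ]
expected tip over stand centre [[337.09435419 147.26520696]]
```

Call:
carry_out(moves=[[[0, 0, 0], [-0.3, 0.2, 1], 1.5], [[0, 0, 0], [-0.3, 0.2, 3], 1.5], [[0, 0, 0], [-0.3, 0.2, 5], 1.5], [[0, 0, 0], [-0.3, 0.2, 6.5], 1.5], [[0, 0, 0], [-0.3, 0.2, 6.5], 1.5]])

```text
t: 16.38
eef_pos: [0.5771, 0.1642, 0.1888]
tool_rot: [-0.001, 0.214, 0.977, -0.001]
contact_force: [-0.6, -0.0, -0.8]
gripper_width: 0.293
```

```bash
python3 - <<'E'
from h import *
o=bot.get_obs(); print(o['t'],o['eef_pos'],o['contact_force'])
a=bot.read_camera('scene');b=bot.read_camera('side')
save(np.hstack([cv2.resize(a[230:380,300:435],(405,450)),cv2.resize(b[100:250,270:400],(390,450))]),'ins.png')
E
```

```text
16.375 [0.57712491 0.16420559 0.1887788 ] [-0.57588558 -0.04891799 -0.75434404]
```

Call:
carry_out(moves=[[[0, 0, 0], [0, 0, 2], 1.5], [[0, 0, 0], [0, 0, 4], 1.5], [[0, 0, 0], [0, 0, 5.5], 1.5], [[0, 0, 0], [0, 0, 6.2], 1.5], [[0, 0, 0], [0, 0, 6.4], 1.5]])

```text
t: 17.1
eef_pos: [0.5781, 0.1646, 0.1264]
tool_rot: [0.0, 0.214, 0.977, 0.0]
contact_force: [-1.5, -1.6, 6.1]
gripper_width: 0.293
```

The disc is seated on the plate (6 N upward, same height as when I grasped it). Releasing and retreating.

Call:
carry_out(moves=[[[0, 0, 0], [0, 0, 0], 3.2], [[0, 0, 0], [0, 0, 0], 4.5], [[0, 0, 0], [0, 0, 0], 6], [[0, 0, 0], [0, 0, 0], 7], [[0, 0, 0], [0, 0, 0], 7]])

```text
t: 17.73
eef_pos: [0.5779, 0.1645, 0.1264]
tool_rot: [0.0, 0.214, 0.977, 0.0]
contact_force: [-0.1, 0.7, -0.2]
gripper_width: 0.815
```

Call:
carry_out(moves=[[[0, 0, 0], [0, 0, 0], 7], [[0, 0, 0], [0, 0, -1], 7], [[0, 0, 0], [0, 0, -3], 7], [[0, 0, 0], [0, 0, -6], 7], [[0, 0, 0], [0, 0, -9], 7]])

```text
t: 18.35
eef_pos: [0.5779, 0.1645, 0.2178]
tool_rot: [0.0, 0.214, 0.977, 0.0]
contact_force: [0.5, 1.4, -0.5]
gripper_width: 0.815
```

Call:
carry_out(moves=[[[0, 0, 0], [0, 0, -3], 7], [[0, 0, 0], [2, 3, -6], 7], [[0, 0, 0], [5, 6, -6], 7], [[0, 0, 0], [9, 9, -6], 7], [[0, 0, 0], [9, 9, -6], 7]])

```text
t: 18.98
eef_pos: [0.5309, 0.289, 0.277]
tool_rot: [-0.001, 0.21, 0.978, 0.001]
contact_force: [-0.3, -0.3, -0.4]
gripper_width: 0.827
```

```bash
python3 - <<'E'
from h import *
o=bot.get_obs(); print(o['t'],o['eef_pos'],o['contact_force'],o['gripper_width'])
a=bot.read_camera('scene');b=bot.read_camera('side')
for c in ('scene','side'):
    for l in ('wand','electrode'):
        for s in bot.silhouettes(l,c): print(c,l,round(s['score'],2),s['location'])
save(np.hstack([cv2.resize(a[230:390,300:560],(455,280)),cv2.resize(b[110:250,250:410],(320,280))]),'end.png')
E
```

```text
18.975 [0.53093223 0.28904313 0.27698743] [-0.32332194 -0.32084597 -0.40034318] 0.8269031146837802
scene wand 0.77 [403.0, 320.5]
scene wand 0.66 [325.1, 319.3]
scene electrode 0.65 [519.0, 321.5]
side wand 0.7 [364.9, 212.8]
side wand 0.66 [337.2, 161.8]
side electrode 0.66 [276.8, 141.8]
```

View pics/end.png

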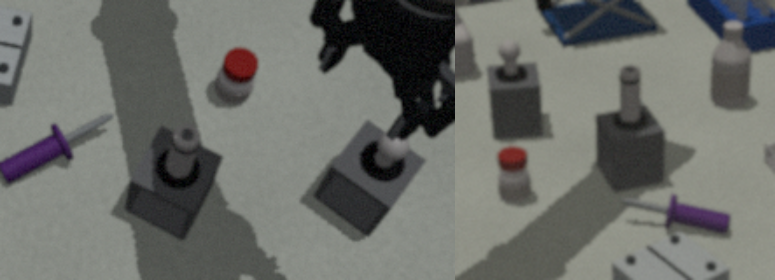

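```bash
python3 -c "
from station import bot
print(bot.hand_in())"
```

```text
the job is handed in; nothing more can be done
None
```

I took the wand from its stand and ran its tip upright along the long flow cell's joint, from the inlet end past the plain end. Then I put it back in its own stand and let go, and I handed the job in at about 19 s.

- **Tracking:** The tip moved at 3 cm/s, about 5 mm above the top. Camera crops early and midway showed it directly over the joint line, and one at the finish showed it past the end of the line. The force readings showed no contact during the stroke. When I first lowered the tip at the inlet end, it was about 3 mm to one side. I corrected that before starting the stroke.
- **Last check:** The final picture shows the wand upright with its disc on its stand, the electrode standing in its own stand, and the gripper open and clear of everything.
- **Purple look-alike:** It stood upright at the start but was lying on the table, near where it had stood, when I looked after lifting the wand. My estimate is that the gripper stayed about 3 cm from it, and I saw no contact force on the approach. It probably toppled by itself, but I did not see it fall, so I can't rule out that I caused it. I left it where it lay.

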